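# Lay out bottles in front of their companions on a labelling station

### The arm

A 6-joint arm with a two-finger parallel gripper is mounted at the origin on a cart in front of the work surface, level with it; the furniture and walls round the work are solid. World frame = base frame: x ahead of the robot, y to its left, z up, the work surface at z = 0. Lengths are in m, angles in rad, forces in N, time in s.
With the tool pointing down it reaches from about 0.375 to 0.975 m from the base axis. Payload 3.8 kg.
Tool frame: the origin (TCP) lies midway between the tips of the shut fingers; the grasp point (between the pads) lies 19 mm behind it; x points along the fingers, y is the direction in which the jaws open and shut, and the axes are right-handed (so a half turn about x gives the same grasp; the last joint's range is limited). The gripper opens to 88 mm and grips with 3 to 60 N. Pads are 18 mm wide; open, the fingers measure 123 mm over their backs; the gripper's body (75 mm by 187 mm) begins 45 mm behind the grasp point.
Start: joints at [1.283, 0.264, 1.604, -0, 1.274, -0.037], TCP at [0.168, 0.654, 0.239] pointing down, gripper open.
Joint ranges: [-2.63, 2.63], [-0.94, 2.18], [0.31, 2.57], [-1.31, 4.45], [0, 2.66], [-2.55, 2.55]. Speed limits (rad/s): [2.57, 2.57, 3.14, 3.14, 3.14, 3.14].

### API

Orientations are given as a rotation vector (axis times angle).
In Python, from cell import manip, inverse_kinematics, cams, order gives the robot as it stands. Calls block until the motion is done:
- manip.move_pose(position, orientation): joint-space move of the TCP to a pose.
- manip.move_linear(position, rate=0.15, rot=None): straight line of the TCP; rot=None keeps the orientation; rate is the mean speed in m/s.
- manip.set_joints(angles): joint-space move.
- manip.set_gripper(opening, force=None): finger opening in m; force is the grip in N (None keeps the last); returns when the fingers have stopped.
- manip.dwell(seconds).
- inverse_kinematics(position, orientation): joint angles nearest the present ones, or None.
- manip.state(): the state.
- cams.capture(name): name is "side" or "top"; returns a dict with "image" (420x560x3 uint8, blue, green, red), "z_map" (420x560 float32, m along the optical axis (not along the pixel's ray), 0 where there is no reading), "intrinsics" (3x3 intrinsics, pixels), "position" and "orientation" of the camera in the world. Camera axes: x right, y down, z forward; pixel columns grow to the right and rows downward; lengths in m; the calibration is good to about 2 mm. A picture is of the moment at which its call begins.
A pose or a line that the arm cannot do raises manip.IKError and nothing moves.
- order.close_job(): hands the job in, once; it reports no verdict.
The state is a dict: "clock": time; "joint_pos": joint angles; "joint_velocities": joint speeds; "tau": joint torques, N m; "tool_pos": TCP position; "tcp_rot": TCP orientation; "contact_force": force on the tool from outside, world axes, zero at the start; "moment": the same for the moment, N m; "gripper_width": finger opening in m.
Only numpy, scipy, OpenCV 4.12 (cv2) and the standard library are available. Lean on these libraries where they do the work, as an engineer would, in place of code of your own. Each camera call takes 0.05 s, during which the arm holds its last target. There are 200 camera calls.

### The job

Lay out the labelling station on the right of the bench: stand each bottle in the tray seat directly in front of its companion, so the tall white bottle goes in front of the tape roll, the amber bottle in front of the timer and the small bottle in front of the notepad; the little vial goes on top of the notepad, in its middle. Stand each one upright, the bottles fully down in their seats, and let go of it; keep them upright throughout and leave the pipette where it lies.

Things in the scene. Friction and masses are not known exactly. Their poses are not given: they have to be found in the camera images.
- tall_bottle: Tall white plastic bottle with an orange screw cap, the tallest of the four things to move: 125 mm high, body 60 mm in diameter up to about 85 mm high, narrowing above; cap 36 mm in diameter over the top 13 mm; about 0.2 kg. Origin at the centre of its underside, z up along its axis. Loose, round, stands on the bench at the start.
- amber_bottle: Brown glass bottle with a black screw cap: 115 mm high, body 58 mm in diameter up to about 75 mm high, narrowing above; cap 32 mm in diameter over the top 12 mm; about 0.3 kg. Origin at the centre of its underside, z up along its axis. Loose, round, stands on the bench at the start.
- small_bottle: Small white bottle with a green screw cap: 78 mm high, body 42 mm in diameter up to about 50 mm high; cap 24 mm in diameter; about 0.07 kg. Origin at the centre of its underside, z up along its axis. Loose, round, stands on the bench at the start.
- vial: Little white screw vial with a black cap, the smallest of the four: 48 mm high, body 22 mm in diameter up to about 35 mm high, cap 18 mm in diameter over the top 10 mm; about 12 g. Origin at the centre of its underside, z up along its axis. Loose, round, stands on the bench at the start.
- tray: Grey plastic staging tray, fixed to the bench, 96 x 290 x 10 mm (its x, y, z). Origin at the centre of its underside; its long axis is its y, which runs roughly left-right as the robot sees it (+y left; its +x points away from the robot). Three equal round seats, 76 mm in diameter and 4 mm deep (floor 6 mm above the bench, rim 10 mm), with centres on its y axis at y = +94, 0 and -94 mm.
- tape_roll: Roll of white tape lying flat, 77 mm in diameter, 19 mm high, fixed on the bench. One of three companions in a row behind the tray (beyond it as the robot sees it), one behind each seat, 95 mm from the seat's centre along the tray's +x; which is behind which seat changes from start to start. Origin at the centre of its underside.
- timer: White square bench timer, 58 x 58 x 20 mm, fixed on the bench. One of three companions in a row behind the tray (beyond it as the robot sees it), one behind each seat, 95 mm from the seat's centre along the tray's +x; which is behind which seat changes from start to start. Origin at the centre of its underside.
- notepad: Yellow square notepad, 76 x 76 x 11 mm, fixed flat on the bench; its top is 11 mm above the bench. One of three companions in a row behind the tray (beyond it as the robot sees it), one behind each seat, 95 mm from the seat's centre along the tray's +x; which is behind which seat changes from start to start. Origin at the centre of its underside.
- pipette: White pipette, 296 x 36 x 23 mm, loose, lying on the left behind the bottles; not to be moved. Origin at the centre of its underside, long axis x. Behind it a tall fixed instrument rises from about 0.57 m ahead of the robot's base axis and reaches right to about y = -0.12 m: keep wrist and gripper in front of it when crossing from the bottles to the tray.
Things that resemble listed ones, but are neither listed nor needed, are in the scene too. What is shaped like the small_bottle but red or turquoise is not meant.

How it is judged:
At the end, for the whole second after the job is handed in: Tall bottle in the seat in front of the tape roll, amber one before the timer, small one before the notepad: each within 17 mm of the seat centre along both tray axes, down on its floor (2.5 mm). Vial on the notepad within 18 mm of its centre. All upright within 0.1 rad, at rest, released (((y of tape_roll in the frame of tray between 0.064 and 0.124 m and x of tall_bottle in the frame of tray between -0.017 and 0.017 m and y of tall_bottle in the frame of tray between 0.077 and 0.111 m and z of tall_bottle in the frame of tray between 0.003 and 0.0085 m) or (y of tape_roll in the frame of tray between -0.03 and 0.03 m and x of tall_bottle in the frame of tray between -0.017 and 0.017 m and y of tall_bottle in the frame of tray between -0.017 and 0.017 m and z of tall_bottle in the frame of tray between 0.003 and 0.0085 m) or (y of tape_roll in the frame of tray between -0.124 and -0.064 m and x of tall_bottle in the frame of tray between -0.017 and 0.017 m and y of tall_bottle in the frame of tray between -0.111 and -0.077 m and z of tall_bottle in the frame of tray between 0.003 and 0.0085 m)) and ((y of timer in the frame of tray between 0.064 and 0.124 m and x of amber_bottle in the frame of tray between -0.017 and 0.017 m and y of amber_bottle in the frame of tray between 0.077 and 0.111 m and z of amber_bottle in the frame of tray between 0.003 and 0.0085 m) or (y of timer in the frame of tray between -0.03 and 0.03 m and x of amber_bottle in the frame of tray between -0.017 and 0.017 m and y of amber_bottle in the frame of tray between -0.017 and 0.017 m and z of amber_bottle in the frame of tray between 0.003 and 0.0085 m) or (y of timer in the frame of tray between -0.124 and -0.064 m and x of amber_bottle in the frame of tray between -0.017 and 0.017 m and y of amber_bottle in the frame of tray between -0.111 and -0.077 m and z of amber_bottle in the frame of tray between 0.003 and 0.0085 m)) and ((y of notepad in the frame of tray between 0.064 and 0.124 m and x of small_bottle in the frame of tray between -0.017 and 0.017 m and y of small_bottle in the frame of tray between 0.077 and 0.111 m and z of small_bottle in the frame of tray between 0.003 and 0.0085 m) or (y of notepad in the frame of tray between -0.03 and 0.03 m and x of small_bottle in the frame of tray between -0.017 and 0.017 m and y of small_bottle in the frame of tray between -0.017 and 0.017 m and z of small_bottle in the frame of tray between 0.003 and 0.0085 m) or (y of notepad in the frame of tray between -0.124 and -0.064 m and x of small_bottle in the frame of tray between -0.017 and 0.017 m and y of small_bottle in the frame of tray between -0.111 and -0.077 m and z of small_bottle in the frame of tray between 0.003 and 0.0085 m)) and horizontal distance between vial and notepad below 0.018 m and z of vial in the frame of notepad between 0.007 and 0.015 m and angle between each of tall_bottle, amber_bottle, small_bottle, vial's own z axis and vertical below 0.1 rad and linear speed of each of tall_bottle, amber_bottle, small_bottle, vial below 0.02 m/s and contact force between each of tall_bottle, amber_bottle, small_bottle, vial and the fingers below 0.05 N); the robot touches nothing.
It fails at once if one of the bottles or the vial is tipped by more than 0.7 rad (angle between any of tall_bottle, amber_bottle, small_bottle, vial's own z axis and vertical above 0.7 rad).
It fails at once if the pipette is moved by more than 30 mm (distance of pipette from where it was at the start of the episode above 0.03 m).
It also fails if it takes over 120 s, if anything falls off the work surface, if the arm or the gripper's body presses on something with over 40 N, if the wrist force passes 120 N, or if a joint passes its speed limit or range.

## Working session

There is one attempt and no reset: what is moved stays moved. The work goes in short steps, each a Python script; the robot and the scene stay as the last script left them, time stands still between calls to the robot, and variables do not carry over. Pictures are saved under pics/ and viewed, about 12 in all and at most 16, crops included, and the job is handed in when it is done.

```bash
mkdir -p pics; ls
python3 - <<'E'
from cell import manip,cams
import cv2
for n in ("top","side"):
    c=cams.capture(n); cv2.imwrite(f"pics/{n}0.png",c["image"]); print(n,c["position"],c["orientation"],c["intrinsics"])
print(manip.state())
E
```

```text
pics
top [ 0.27097639 -0.02423318  1.61585481] [-2.13749592  2.1477289  -0.14955108] [[509.36497707   0.         276.06062286]
 [  0.         509.36497707 204.77591772]
 [  0.           0.           1.        ]]
side [0.39326743 0.84714985 0.82543381] [-0.16044258  2.8223392  -1.29230019] [[423.23807748   0.         282.74687903]
 [  0.         423.23807748 213.10230702]
 [  0.           0.           1.        ]]
{'clock': 0.1, 'joint_pos': array([ 1.28312264e+00,  2.64640736e-01,  1.60522549e+00, -4.57473730e-06,
        1.27370980e+00, -3.69182366e-02]), 'joint_velocities': array([ 0.00021034, -0.00145149, -0.00211009,  0.0025616 , -0.00106278,
       -0.000981  ]), 'tau': array([-8.50798315e-04, -5.03612280e+01, -3.58073294e+01,  7.29635102e-02,
        2.32461991e-02, -1.84043654e-05]), 'tool_pos': array([0.16732497, 0.65327092, 0.23754395]), 'tcp_rot': array([ 0.1953159 ,  1.5621337 , -0.19839829]), 'contact_force': array([-0.58048177,  0.94394055, -0.65399851]), 'moment': array([-0.00130637, -0.01805908,  0.0202326 ]), 'gripper_width': 0.08822209926465745}
```

View pics/top0.png

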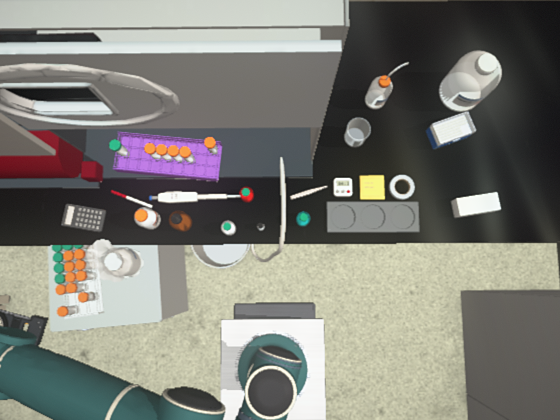

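View pics/side0.png

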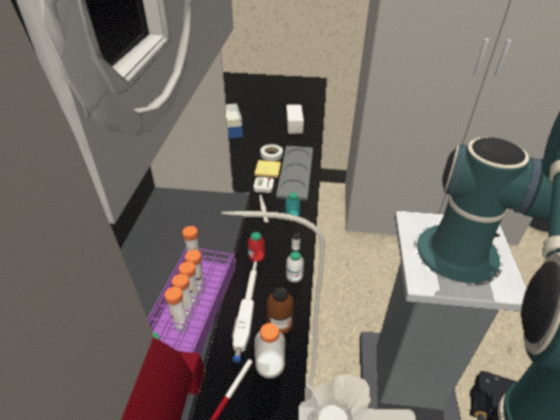

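The top view shows tall (147,217), amber (181,221), small (228,228), vial (261,227). The tray is at (373,217), with the timer (343,187), notepad (372,187) and tape (402,187) behind it. A hose or tap arcs across at column ~283, between the bottles and the tray, so I'll measure its height too.

```bash
cat > h.py <<'E'
import numpy as np, cv2
from scipy.spatial.transform import Rotation as R
def cloud(c):
    z=c["z_map"].astype(float); v,u=np.indices(z.shape); K=c["intrinsics"]
    p=np.stack([(u-K[0,2])/K[0,0]*z,(v-K[1,2])/K[1,1]*z,z],-1)
    p=p@R.from_rotvec(c["orientation"]).as_matrix().T+c["position"]
    p[z==0]=np.nan
    return p
def crop(img,u0,v0,u1,v1,s,fn):
    cv2.imwrite(fn,cv2.resize(img[v0:v1,u0:u1],None,fx=s,fy=s,interpolation=cv2.INTER_CUBIC))
E
python3 - <<'E'
from cell import cams; from h import *
np.set_printoptions(precision=3,suppress=True)
c=cams.capture("top");p=cloud(c)
for n,(u,v) in dict(tall=(147,214),amber=(181,221),small=(228,227),vial=(261,227),timer=(343,187),note=(372,187),tape=(402,187),tapeedge=(402,177),seatL=(343,217),seatM=(374,217),seatR=(404,217),trayfl=(328,231),trayfr=(418,231),traybl=(328,203),traybr=(418,203),bench=(320,225),turq=(303,217)).items(): print(n,p[v,u])
print("hose")
for v in range(160,250,8):
    q=p[v,270:296]; i=np.nanargmax(q[:,2]); print(v,270+i,q[i])
q=p[240:262,250:290].reshape(-1,3); i=np.nanargmax(q[:,2]);print(q[i])
for n in ("tall",(130,160,200,232)),("amber",(166,195,206,234)),("small",(218,240,217,238)),("vial",(255,268,221,233)):
    u0,u1,v0,v1=n[1]; q=p[v0:v1,u0:u1].reshape(-1,3); q=q[q[:,2]>.015]; m=q[:,2].max(); t=q[q[:,2]>m-.008]; print(n[0],len(q),m,t.mean(0),t.min(0),t.max(0))
q=p[20:240,320:340];print('tall instrument near y<-.1', np.nanmax(q[140:,:,2]))
crop(c["image"],120,150,430,250,2.5,"pics/top1.png")
E
```

```text
tall [0.465 0.368 0.122]
amber [0.445 0.269 0.108]
small [0.43  0.132 0.076]
vial [0.432 0.033 0.045]
timer [ 0.564 -0.229  0.008]
note [ 0.562 -0.321  0.012]
tape [ 0.563 -0.418  0.006]
tapeedge [ 0.594 -0.417  0.016]
seatL [ 0.467 -0.227  0.008]
seatM [ 0.466 -0.324  0.015]
seatR [ 0.467 -0.422  0.002]
trayfl [ 0.423 -0.178  0.007]
trayfr [ 0.421 -0.463  0.008]
traybl [ 0.512 -0.18   0.008]
traybr [ 0.51  -0.465  0.012]
bench [ 0.442 -0.153  0.007]
turq [ 0.459 -0.096  0.078]
hose
160 281 [ 0.642 -0.031  0.055]
168 294 [ 0.617 -0.071  0.053]
176 284 [ 0.591 -0.04   0.056]
184 283 [ 0.565 -0.036  0.058]
192 283 [ 0.54  -0.036  0.06 ]
200 284 [ 0.514 -0.039  0.06 ]
208 282 [ 0.489 -0.033  0.063]
216 284 [ 0.465 -0.039  0.057]
224 285 [ 0.441 -0.042  0.05 ]
232 283 [ 0.417 -0.036  0.042]
240 281 [ 0.393 -0.029  0.033]
248 282 [ 0.369 -0.032  0.009]
[ 0.393 -0.029  0.033]
tall 421 0.13459781663682557 [0.46  0.381 0.129] [0.446 0.368 0.127] [0.478 0.399 0.135]
amber 358 0.12143429892286783 [0.454 0.283 0.117] [0.438 0.267 0.114] [0.468 0.297 0.121]
small 164 0.0849931888653026 [0.434 0.135 0.08 ] [0.423 0.123 0.077] [0.445 0.147 0.085]
vial 43 0.05720539982697481 [0.438 0.035 0.053] [0.432 0.026 0.05 ] [0.447 0.041 0.057]
tall instrument near y<-.1 0.027805966851029762
```

View pics/top1.png

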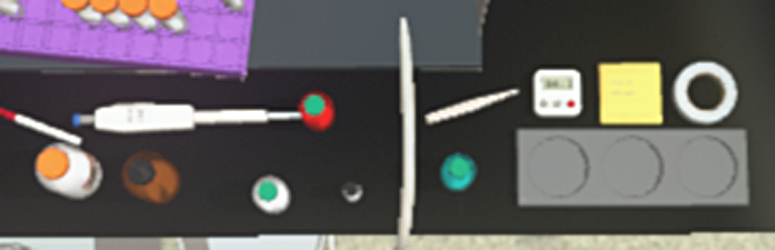

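```bash
cat >> h.py <<'E'
def ray(c,u,v,z):
    K=c["intrinsics"]; d=R.from_rotvec(c["orientation"]).as_matrix()@np.array([(u-K[0,2])/K[0,0],(v-K[1,2])/K[1,1],1])
    o=np.array(c["position"]); return o+d*(z-o[2])/d[2]
def project(c,P):
    q=R.from_rotvec(c["orientation"]).as_matrix().T@(np.array(P)-c["position"]); K=c["intrinsics"]; return (K@(q/q[2]))[:2]
E
python3 - <<'E'
from cell import cams; from h import *
np.set_printoptions(precision=4,suppress=True)
c=cams.capture("top"); s=cams.capture("side"); im=c["image"]
hsv=cv2.cvtColor(im,cv2.COLOR_BGR2HSV)
print("px tray",im[218,335],"amber cap",im[218,176],im[221,186],"vial",im[226,260])
def blob(mask,seed,box):
    m=np.zeros(mask.shape,np.uint8);u0,v0,u1,v1=box;m[v0:v1,u0:u1]=mask[v0:v1,u0:u1]
    n,l,st,ce=cv2.connectedComponentsWithStats(m); k=1+np.argmax(st[1:,4]); return (l==k).astype(np.uint8),ce[k],st[k]
H,S,V=[hsv[...,i].astype(int) for i in range(3)]
m,ce,st=blob(((V>70)&(S<40)).astype(np.uint8),0,(318,199,428,236))
r=cv2.minAreaRect(cv2.findContours(m,0,1)[0][0]); b=cv2.boxPoints(r)
W=np.array([ray(c,*x,.010) for x in b]); print("tray",ce,st,r,"\n",W,ray(c,*ce,.01), [np.linalg.norm(W[i]-W[i-1]) for i in (0,1)])
for n,mask,box,z in (("orange",(H>5)&(H<22)&(S>140),(130,200,165,232),.125),("green",(H>60)&(H<90)&(S>100),(215,215,240,240),.078),("note",(H>22)&(H<35)&(S>80),(355,170,390,202),.011),("timer",(V>120)&(S<60),(330,174,356,199),.02),("tape",(V>110),(386,170,420,201),.019)):
    m,ce,st=blob(mask.astype(np.uint8),0,box); print(n,ce,st,ray(c,*ce,z), "w",st[2:4]*(1.616-z)/509)
print("ambercap",ray(c,176.3,218.4,.115),"vial",ray(c,260.4,226.4,.048))
crop(im,125,195,275,245,5,"pics/a.png"); crop(s["image"],230,130,330,390,3,"pics/b.png")
b=cv2.imread("pics/b.png"); cv2.imwrite("pics/b.png",cv2.resize(s["image"][225:385,230:330],None,fx=3.7,fy=3.7,interpolation=2))
E
```

```text
px tray [147 149 146] amber cap [74 75 78] [ 51  92 156] vial [52 55 56]
tray [372.7033 216.5029] [ 326  201   94   32 2969] ((372.5, 216.5), (31.0, 93.0), 90.0) 
 [[ 0.5183 -0.1734  0.01  ]
 [ 0.5168 -0.4693  0.01  ]
 [ 0.4178 -0.4649  0.01  ]
 [ 0.4192 -0.1716  0.01  ]] [ 0.4678 -0.3205  0.01  ] [np.float64(0.0991166332832976), np.float64(0.2959014861657522)]
orange [140.5847 215.0424] [135 210  12  12 118] [0.4616 0.3856 0.125 ] w [0.0352 0.0352]
green [226.6667 226.    ] [223 223   8   7  42] [0.4327 0.1356 0.078 ] w [0.0242 0.0212]
note [371.7829 186.8308] [359 174  27  26 668] [ 0.5632 -0.3204  0.011 ] w [0.0851 0.082 ]
timer [342.3713 186.7982] [333 178  20  19 342] [ 0.5622 -0.2254  0.02  ] w [0.0627 0.0596]
tape [401.8314 186.5988] [389 175  26  25 344] [ 0.562  -0.4144  0.019 ] w [0.0816 0.0784]
ambercap [0.4522 0.2817 0.115 ] vial [0.4341 0.0343 0.048 ]
```

View pics/a.png

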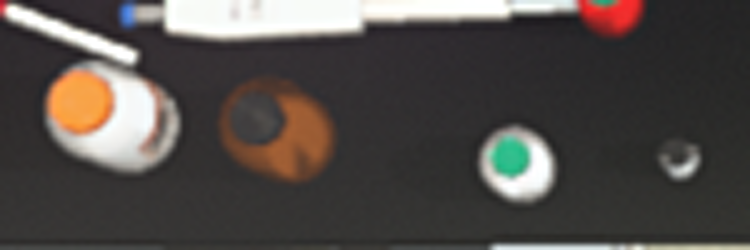

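View pics/b.png

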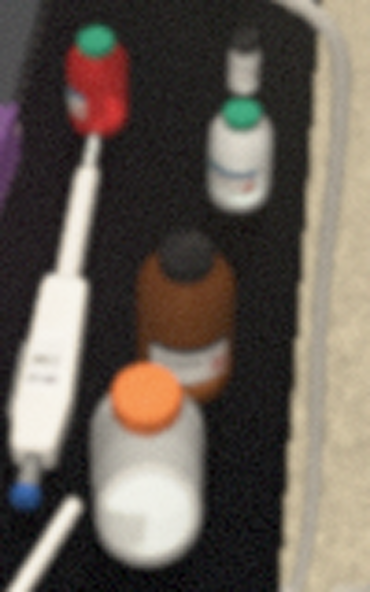

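Measurements agree: cap and companion sizes match, and companion x minus 95 mm equals the tray centre x. Next I'll plan the grasps, check IK along the route and check the side-view projections.

```bash
cat >> h.py <<'E'
def rot(yaw):  # tool x down, tool y (jaws) at yaw from world x
    y=np.array([np.cos(yaw),np.sin(yaw),0]); x=np.array([0,0,-1.]); return R.from_matrix(np.stack([x,y,np.cross(x,y)],1)).as_rotvec()
E
python3 - <<'E'
from cell import cams,manip,inverse_kinematics as ik; from h import *
np.set_printoptions(precision=3,suppress=True)
s=cams.capture("side")
for n,P in dict(tall=(.4616,.3856,.125),amber=(.453,.2817,.115),small=(.4327,.1356,.078),vial=(.436,.033,.048),tray=(.4678,-.3205,.01),note=(.5632,-.3204,.011)).items(): u=project(s,P); print(n,u,"crop b",(u-[230,225])*3.7)
print(R.from_rotvec(manip.state()["tcp_rot"]).as_matrix())
for yaw in (0,np.pi):
    for P in ((.4616,.3856,.099),(.4616,.3856,.25),(.4327,.1356,.026),(.42,0,.15),(.42,0,.25),(.42,-.3,.25),(.467,-.4145,.105),(.563,-.32,.016)): print(yaw,P,ik(P,rot(yaw)))
E
```

```text
tall [268.568 330.524] crop b [142.7   390.438]
amber [279.172 291.482] crop b [181.937 245.985]
small [294.227 254.493] crop b [237.642 109.124]
vial [296.012 234.298] crop b [244.243  34.403]
tray [295.037 169.251] crop b [ 240.636 -206.271]
note [266.8   166.974] crop b [ 136.159 -214.697]
[[-0.     0.248  0.969]
 [-0.001  0.969 -0.248]
 [-1.    -0.001 -0.   ]]
0 (0.4616, 0.3856, 0.099) [ 0.655  0.249  1.896 -0.     0.997  0.655]
0 (0.4616, 0.3856, 0.25) [ 0.655  0.119  1.754 -0.     1.269  0.655]
0 (0.4327, 0.1356, 0.026) [ 0.249  0.093  2.248 -0.     0.8    0.249]
0 (0.42, 0, 0.15) [-0.059 -0.157  2.217 -0.     1.082 -0.059]
0 (0.42, 0, 0.25) [-0.059 -0.245  2.097 -0.     1.29  -0.059]
0 (0.42, -0.3, 0.25) [-0.669 -0.046  1.925 -0.     1.263 -0.669]
0 (0.467, -0.4145, 0.105) [-0.766  0.282  1.841 -0.     1.018 -0.766]
0 (0.563, -0.32, 0.016) [-0.555  0.426  1.835 -0.     0.88  -0.555]
3.141592653589793 (0.4616, 0.3856, 0.099) [ 0.655  0.249  1.896 -0.     0.997 -2.487]
3.141592653589793 (0.4616, 0.3856, 0.25) [ 0.655  0.119  1.754 -0.     1.269 -2.487]
3.141592653589793 (0.4327, 0.1356, 0.026) None
3.141592653589793 (0.42, 0, 0.15) None
3.141592653589793 (0.42, 0, 0.25) None
3.141592653589793 (0.42, -0.3, 0.25) [-0.669 -0.046  1.925 -0.     1.263  2.473]
3.141592653589793 (0.467, -0.4145, 0.105) [-0.766  0.282  1.841 -0.     1.018  2.376]
3.141592653589793 (0.563, -0.32, 0.016) None
```

```bash
cat >> h.py <<'E'
from cell import manip,cams
def st(tag=""):
    s=manip.state(); print(tag,"t%.1f"%s["clock"],np.round(s["tool_pos"],4),"F",np.round(s["contact_force"],1),"w%.4f"%s["gripper_width"],flush=True); return s
def pick(xy,zt,opening,force,yaw=0,joint=False,lift=.13):
    a=[*xy,zt+.07]; r=rot(yaw)
    manip.set_gripper(opening)
    if joint: manip.move_pose(a,r)
    else: manip.move_linear(a,.25,r)
    manip.move_linear([*xy,zt],.08); st("at")
    manip.set_gripper(0,force); st("grip")
    manip.move_linear([*xy,zt+.02],.08); st("up2cm")
def carry(xy,zt,lift,xc=.42):
    p=manip.state()["tool_pos"]
    manip.move_linear([p[0],p[1],zt+lift],.2)
    manip.move_linear([xc,p[1],zt+lift],.2); manip.move_linear([xc,xy[1],zt+lift],.25)
    manip.move_linear([*xy,zt+lift],.2,rot(0)); st("above")
def lower(xy,zend,fz=6,top=.012):
    manip.move_linear([*xy,zend+top],.12); f0=st("pre")["contact_force"][2]
    z=zend+top
    while z>zend-.003:
        z-=.002; manip.move_linear([*xy,z],.04); f=manip.state()["contact_force"][2]-f0
        if f>fz: break
    st("down df%.1f"%f)
E
python3 - <<'E'
from h import *
pick((.4616,.3856),.106,.062,25,joint=True)
c=cams.capture("side"); crop(c["image"],180,200,360,400,3,"pics/g1.png")
E
```

```text
at t3.4 [0.4621 0.3859 0.1066] F [-0.7 -0.2 -0.2] w0.0621
grip t3.8 [0.4618 0.3857 0.1064] F [0.4 0.4 1.5] w0.0405
up2cm t4.2 [0.4621 0.386  0.127 ] F [ 0.3  0.2 -1.7] w0.0403
```

View pics/g1.png

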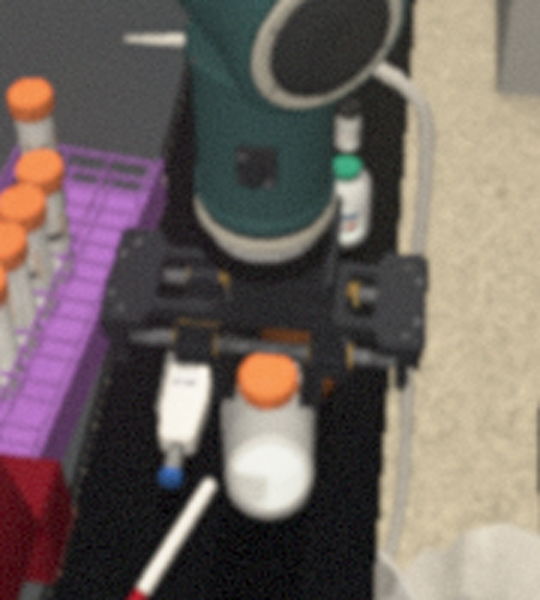

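The picture shows the tall bottle hanging upright under the gripper, cap at about (268,378) in the crop. The 40 mm width suggests the tips hold the shoulder rather than the 36 mm cap, so I'll regrip a bit higher.

Run:
```python
from h import *
xy=(.4616,.3856)
manip.move_linear([*xy,.106],.06); manip.set_gripper(.062); manip.move_linear([*xy,.113],.06)
manip.set_gripper(0,25); st("grip"); manip.move_linear([*xy,.133],.08); st("up")
manip.dwell(.3); st("hold")
```

```text
grip t6.0 [0.4615 0.3855 0.1129] F [-0.1  0.6 -1. ] w0.0359
up t6.4 [0.4623 0.3861 0.1342] F [-0.   0.2 -2. ] w0.0361
hold t6.7 [0.4613 0.3854 0.1326] F [-0.5 -0.9 -2.9] w0.0362
```

Run:
```python
from h import *
carry((.467,-.4145),.113,.13)
manip.move_linear([.467,-.4145,.15],.15); st()
t=cams.capture("top"); s=cams.capture("side")
lower((.467,-.4145),.119)
t2=cams.capture("top"); s2=cams.capture("side")
f=lambda c,b,k: cv2.resize(c["image"][b[1]:b[3],b[0]:b[2]],None,fx=k,fy=k,interpolation=2)
bb=(260,100,340,210)
cv2.imwrite("pics/p1.png",np.hstack([f(s,bb,4.5),f(s2,bb,4.5)]))
```

```text
above t11.5 [ 0.4676 -0.4141  0.2428] F [-0.6  0.6 -1.3] w0.0359
 t12.3 [ 0.4672 -0.415   0.1509] F [-0.1  0.5 -1.1] w0.0359
pre t12.7 [ 0.4666 -0.414   0.1306] F [-0.3  0.  -1.5] w0.0363
down df8.1 t14.5 [ 0.4673 -0.415   0.1189] F [-1.2  1.6  6.5] w0.0357
```

View pics/p1.png

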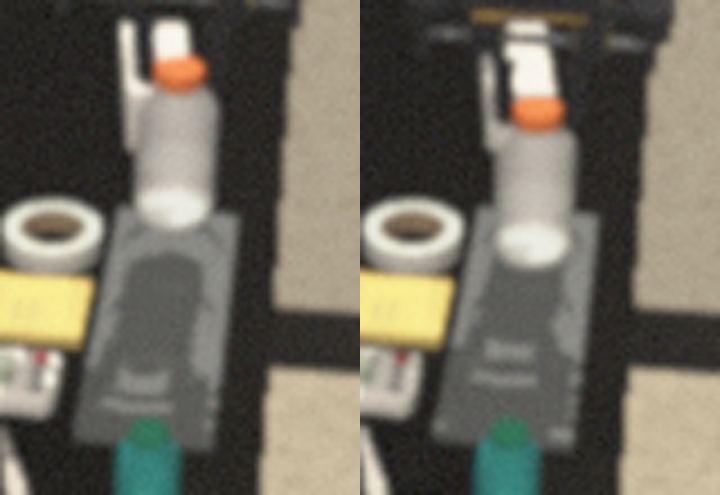

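The picture shows the tall bottle upright in the right seat. It touched at TCP z 0.119, which is the seat floor (the rim would have stopped it at 0.123). I'll release it and fetch the amber bottle.

```bash
cat >> h.py <<'E'
def leave(opening,z=.2):
    manip.set_gripper(opening); p=manip.state()["tool_pos"]
    manip.move_linear([p[0],p[1],z],.15); st("left")
def goback(y,z=.2,xc=.42):
    p=manip.state()["tool_pos"]
    manip.move_linear([xc,p[1],z],.25); manip.move_linear([xc,y,z],.3)
E
python3 - <<'E'
from h import *
leave(.062,.22); goback(.2817,.22)
pick((.453,.2817),.104,.056,30)
manip.dwell(.2); st("hold")
E
```

```text
left t15.9 [ 0.4665 -0.4139  0.219 ] F [-0.1 -0.2  1.4] w0.0622
at t20.5 [0.4535 0.282  0.1045] F [ 0.4 -0.   0.5] w0.0563
grip t21.0 [0.453  0.2818 0.1043] F [-1.7  0.6  2.3] w0.0306
up2cm t21.4 [0.4535 0.2819 0.1247] F [-0.3 -0.4 -3.4] w0.0308
hold t21.6 [0.4526 0.2815 0.1235] F [-0.4 -0.1 -3.5] w0.0306
```

Run:
```python
from h import *
p=manip.state()["tool_pos"]; manip.move_linear([p[0],p[1],.15],.15)
s=cams.capture("side");t=cams.capture("top")
f=lambda c,b,k: cv2.resize(c["image"][b[1]:b[3],b[0]:b[2]],None,fx=k,fy=k,interpolation=2)
cv2.imwrite("pics/p2.png",np.hstack([f(s,(220,190,360,340),3.2),f(t,(130,150,230,257),4.5)[:480]]))
for d in (-.01,0,.01): print(project(s,(.453,.2817+d,.15+.01)),project(s,(.453,.2817+d,.046)))
```

```text
[279.88044212 273.79249526] [279.46101863 307.54827617]
[279.32937646 277.4954255 ] [278.95029633 311.22802367]
[278.76863422 281.26337824] [278.43132287 314.96722063]
```

View pics/p2.png

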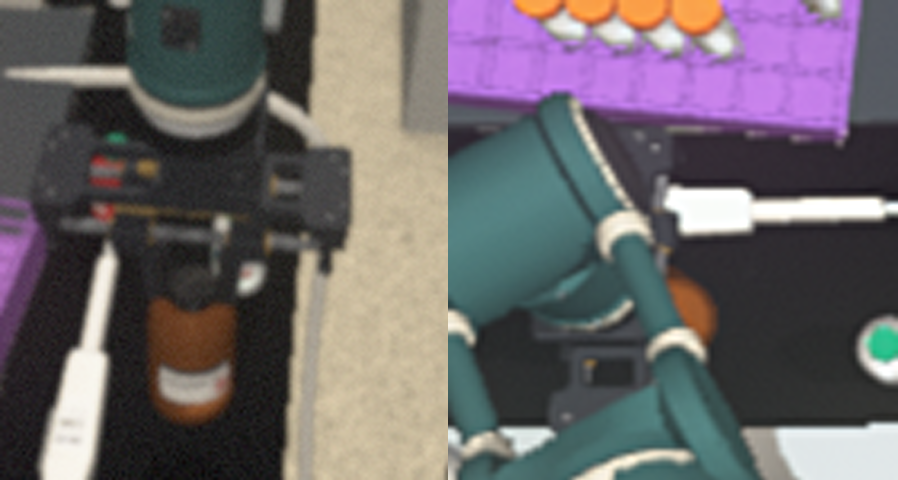

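The amber bottle hangs upright, with its cap within about 1.5 px of where I predicted. On to the left seat in front of the timer.

Run:
```python
from h import *
xy=(.468,-.2265)
carry(xy,.104,.13)
lower(xy,.110)
f=lambda c,b,k: cv2.resize(c["image"][b[1]:b[3],b[0]:b[2]],None,fx=k,fy=k,interpolation=2)
leave(.056,.2)
goback(.033,.2)
s=cams.capture("side");t=cams.capture("top")
cv2.imwrite("pics/p3.png",np.hstack([f(s,(250,110,340,240),3.6),f(t,(315,160,435,245),3.9)[:330]] if 0 else [f(s,(250,120,340,220),4),f(t,(325,155,425,255),4)]))
crop(t["image"],230,180,290,250,5,"pics/unused.png")
```

```text
above t25.4 [ 0.4685 -0.2258  0.2338] F [ 0.6 -0.1 -3.5] w0.0307
pre t26.5 [ 0.4687 -0.2269  0.1229] F [-0.2 -0.1 -3.8] w0.0309
down df14.0 t28.3 [ 0.4688 -0.2271  0.1103] F [-3.6  0.4 10.3] w0.0304
left t29.6 [ 0.4674 -0.2262  0.1992] F [-0.8  0.1  0.6] w0.0560
```

View pics/p3.png

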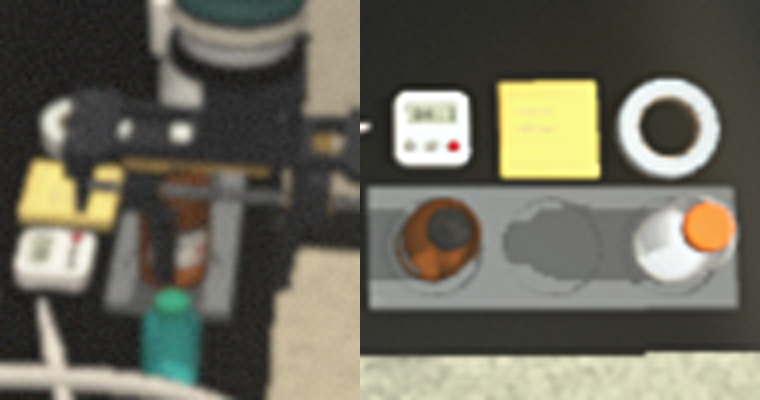

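Both bottles stand upright in their seats: amber at about (440,230) in front of the timer, tall at about (690,235) in front of the tape. Next is the vial, with jaws yawed to clear the hose and the red bottle.

Run:
```python
from h import *
pick((.436,.033),.008,.045,8,yaw=-.22)
manip.dwell(.2); st("hold")
p=manip.state()["tool_pos"]; manip.move_linear([p[0],p[1],.15],.15)
s=cams.capture("side"); crop(s["image"],240,140,360,290,4,"pics/v.png"); print(project(s,(*p[:2],.15-.008+.048)))
```

```text
at t33.1 [0.4365 0.033  0.0084] F [-0.5  0.4  0.4] w0.0450
grip t33.5 [0.4363 0.033  0.0083] F [-1.   0.8  1.9] w0.0218
up2cm t34.0 [0.4365 0.033  0.0285] F [0.4 0.  0.3] w0.0215
hold t34.1 [0.4355 0.033  0.0276] F [-0.7 -0.1 -0.5] w0.0219
[298.13354068 192.14865601]
```

View pics/v.png

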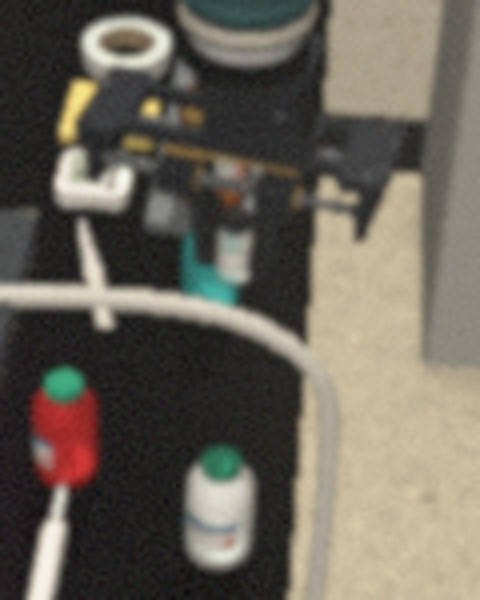

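The vial is held upright at about (235,255) in the crop. Now to the notepad.

Run:
```python
from h import *
xy=(.563,-.3204)
carry(xy,.008,.16)
manip.move_linear([*xy,.08],.15)
lower(xy,.019,fz=2.5)
leave(.045,.17); goback(.1356,.17)
t=cams.capture("top"); crop(t["image"],325,155,425,255,5,"pics/v2.png")
pick((.4327,.1356),.026,.062,15)
manip.dwell(.2); st("hold")
```

```text
above t38.1 [ 0.5624 -0.3199  0.1676] F [-0.2  0.1 -0.5] w0.0215
pre t39.4 [ 0.5632 -0.3205  0.0313] F [0.8 0.3 0.2] w0.0219
down df6.2 t41.1 [ 0.5634 -0.3209  0.0182] F [-1.2  1.1  6.4] w0.0216
left t42.8 [ 0.5621 -0.3198  0.1686] F [-0.1 -0.3  0. ] w0.0448
at t47.2 [0.4332 0.1357 0.0264] F [-0.   0.5  0.2] w0.0620
grip t47.6 [0.433  0.1357 0.0264] F [-0.6 -1.3  1.8] w0.0408
up2cm t48.0 [0.4331 0.1357 0.0464] F [0.4 0.3 0.2] w0.0406
hold t48.2 [0.4322 0.1355 0.0455] F [-0.5  0.7 -1.1] w0.0411
```

View pics/v2.png

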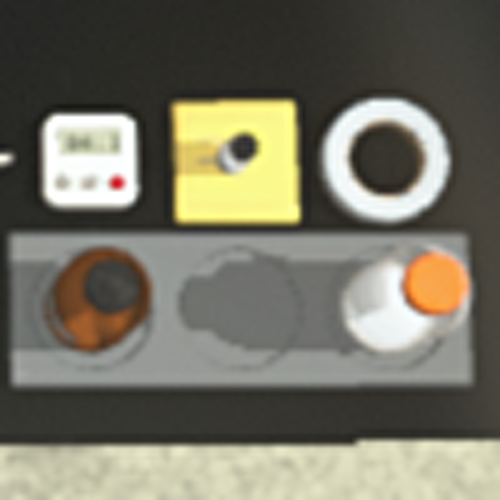

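The vial stands upright on the middle of the notepad (base at about (233,160); pad spans 172–300 by 98–224), and the small bottle is gripped. Placing it in the middle seat.

Run:
```python
from h import *
np.set_printoptions(precision=4,suppress=True)
xy=(.4675,-.3205)
carry(xy,.026,.16)
lower(xy,.032,fz=5)
leave(.06,.2); goback(.05,.22)
manip.dwell(.5); st()
t=cams.capture("top"); s=cams.capture("side")
f=lambda c,b,k: cv2.resize(c["image"][b[1]:b[3],b[0]:b[2]],None,fx=k,fy=k,interpolation=2)
cv2.imwrite("pics/fin.png",np.hstack([f(s,(250,120,330,220),5),f(t,(325,165,405,265),5)]))
cv2.imwrite("pics/fin.png",np.hstack([f(s,(240,120,340,215),4),f(t,(325,160,425,255),4)]))
im=t["image"];hsv=cv2.cvtColor(im,cv2.COLOR_BGR2HSV);H,S,V=[hsv[...,i].astype(int) for i in range(3)]
for n,m,(u0,v0,u1,v1),z in (("tall",(H>5)&(H<22)&(S>140),(385,195,425,235),.131),("small",(H>60)&(H<90)&(S>100),(355,195,390,235),.084),("ambercap",V<95,(338,205,352,220),.121)):
    v,u=np.nonzero(m[v0:v1,u0:u1]); print(n,len(u),ray(t,u.mean()+u0,v.mean()+v0,z))
p=cloud(t); print("pip",p[196,175],p[196,185])
```

```text
above t51.7 [ 0.468  -0.3197  0.1859] F [ 0.2 -0.2 -0.4] w0.0408
pre t53.0 [ 0.4682 -0.321   0.045 ] F [-0.2 -0.9 -0.2] w0.0410
down df12.5 t54.8 [ 0.4679 -0.321   0.0318] F [-3.6  1.5 12.3] w0.0412
left t56.5 [ 0.4666 -0.3198  0.1987] F [ 0.2  0.4 -0.4] w0.0603
 t58.8 [0.42   0.0497 0.22  ] F [-0.2  1.1  0.4] w0.0601
tall 113 [ 0.4671 -0.4119  0.131 ]
small 42 [ 0.4688 -0.32    0.084 ]
ambercap 100 [ 0.4688 -0.2238  0.121 ]
pip [0.5351 0.3065 0.0223] [0.5351 0.2749 0.021 ]
```

View pics/fin.png

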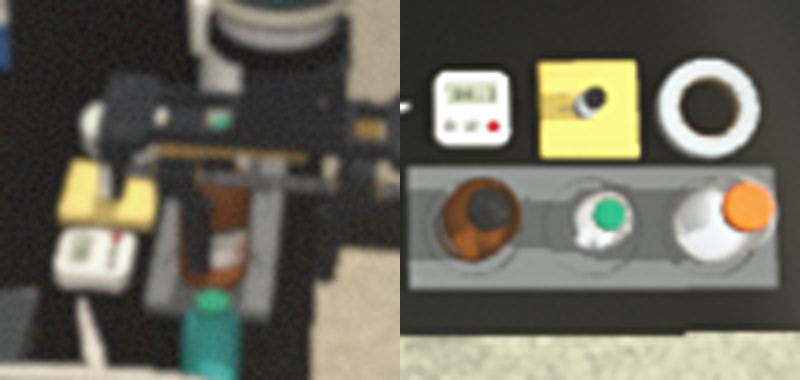

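All three bottles stand upright in the right seats, with caps within about 3 mm of the seat centres. The vial is on the notepad and the gripper is clear, so I'm handing in.

```bash
python3 -c "
from cell import order; order.close_job()"
```

```text
the job is handed in; nothing more can be done
```

The job is handed in at about 59 s of robot time. The tall bottle stands in the seat in front of the tape roll, the amber in front of the timer, the small one in front of the notepad, and the vial on the notepad.

- **Regrip:** I gripped the tall bottle twice. The first grip closed at 40 mm, on the shoulder, so I set it down and took it by the cap (36 mm).
- **Bottle positions:** in the last top view the caps lie within about 3 mm of the seat centres, taking the bottles as fully down.
- **Seating:** each bottle met resistance at the height expected for its seat floor, not at the rim 4 mm higher. That is the only evidence that they are fully down.
- **Vial:** it stands upright near the middle of the notepad. I judged this by eye from the top view and did not measure it.
- **Upright:** all four look upright in the top view. In the last side view the gripper hid most of the tray, so it does not confirm the result.
- **Pipette:** it was not touched and still lies in its original row. I checked its row only, not its exact position.
- **Unexplained reading:** the amber cap gripped at 30.6 mm instead of its stated 32 mm. It was held firmly, and the picture showed it upright.

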